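# Hold the tablet cradle's spring jaw open at the red mark

### The arm

A 6-joint arm with a two-finger parallel gripper is mounted at the origin on the work surface. World frame = base frame: x ahead of the robot, y to its left, z up, the work surface at z = 0. Lengths are in mm, angles in degrees, forces in N, time in s.
With the tool pointing down it reaches from about 300 to 850 mm from the base axis. Payload 4.2 kg.
Tool frame: the origin (TCP) lies on the centre line of the jaws, within the pads' length; the fingertips stand 8 mm ahead of it and the grasp point (between the pads) lies 11 mm behind it; z points along the fingers, y is the line along which they close (so a half turn about z gives the same grasp; the last joint's range is limited). The gripper opens to 91 mm and grips with 3 to 60 N. Pads are 32 mm wide; open, the fingers measure 118 mm over their backs; the gripper's body (76 mm by 178 mm) begins 60 mm behind the grasp point.
Start: joints at [-66.52, 18.312, 89.639, -0, 72.044, -1.146], TCP at [239.601, -522.718, 221.976] pointing down, gripper open.
Joint ranges: [-177.97, 177.97], [-48.28, 115.42], [12.27, 149.76], [-77.06, 257.06], [2.81, 150.46], [-146.56, 146.56]. Speed limits (degrees/s): [147.25, 147.25, 180, 180, 180, 180].

### API

Orientations are given as [roll, pitch, yaw] about the fixed x, y, z axes, in that order (R = Rz(yaw) Ry(pitch) Rx(roll)).
In Python, from workcell import telemetry, eyes, ticket gives the robot as it stands. The module is installed in compiled form; this text tells all that it offers.
- The arm moves only by the shell command python3 -m crank 'ROWS' [OPENING] [FORCE]. ROWS is JSON, a list of rows, each an object of numbers: "dx", "dy", "dz": the shift along the world's x, y, z normalised to -1 to 1, where 1 is 80 cm; "yaw": the turn about the world's z normalised to -1 to 1, where 1 is 5 degrees. A call has 1 to 10 rows; each row shifts and turns the commanded pose from where the row before left it; what a row does not reach is not made up. A row lasts 1/8 s, in which the tool goes at most 62.5 mm and 10.7 degrees, less where a joint would pass 70% of its speed; a pose out of reach is approached as far as the arm can. A call with a number of a shift or a turn outside -1 to 1 is refused whole. A call with a gripper value outside its range is refused whole. OPENING is the opening, from 0 (shut) to 1 (fully open), set as the call begins (- or left out, the last holds). The fingers move at their own pace and stop on an object; FORCE is the grip in N (left out, the last holds). Time passes only in rows, so rows that do not move let the fingers close. It gives the time, the measured TCP pose, the force, the opening and the grip force at its end, in the units of the state.
- telemetry.state(): the state, without advancing time (a new reading comes with each control period).
- eyes.grab_frame(name): name is "scene" or "top"; returns the picture (480x640x3 uint8, red, green, blue); there is no depth.
- eyes.calibration(name): a dict with "camera_matrix" (3x3 intrinsics, pixels), "world_from_camera" (4x4, takes a point from camera to world coordinates). Camera axes: x right, y down, z forward; pixel columns grow to the right and rows downward; lengths in mm; the calibration is good to about 2 mm. A picture is of the moment at which its call begins. calibration takes no time and is no camera call.
- ticket.job_done(): hands the job in; it is judged then, once.
The state is a dict: "time_s": time; "qpos": joint angles; "qvel": joint speeds; "effort": joint torques, N m; "ee_pos": TCP position; "ee_rot": TCP orientation; "force": force on the tool from outside, world axes, zero at the start; "torque": the same for the moment, N m; "gripper_width": finger opening in mm; "gripper_force": force on a finger pad.
Only numpy, scipy, OpenCV 4.12 (cv2) and the standard library are available. Lean on these libraries where they do the work, as an engineer would, in place of code of your own. Each camera call takes 0.05 s, during which the arm holds its last target. There are 200 camera calls.

### The job

Open the tablet cradle for me and hold it: first take the green-lidded bit case off the cradle and set it down flat inside the white parts tray, without dropping it. Then pull the cradle's spring jaw by its orange grip towards the robot until its yellow pointers stand on the red clips, and keep holding it there with the gripper: finish while still holding, because the spring takes the jaw back if you let go. Leave everything else on the bench where it is.

Things in the scene. Friction and masses are not known exactly. Their poses are not given: they have to be found in the camera images.
- cradle: Tablet cradle, fixed. Aluminium plate 300 (x) x 155 (y) x 12 mm; origin: centre of its underside, on the table. x runs along the slide, away from the robot; z up. A dark rail 12 mm wide, top 20 mm above the table, along each long side (centres y = +-69.5 mm; 127 mm free between). Fixed blue jaw, top 32 mm above the table, at the far end (x 132 to 150 mm). Moving jaw at home: centre at x = +70 mm.
- jaw (a joint): Slide of the moving blue jaw, in m: 0 = home, where the spring holds it; grows as the jaw is pulled towards the cradle's -x (towards the robot); end stop at 0.12, beyond the mark. The spring pulls it back with 4 N at 0, rising by 0.8 N per 10 mm (12 N at 0.10); let go, it runs back home.
- jaw_grip (a point): Centre of the upper part of the moving jaw's orange upright grip, 65 mm above the table. Grip 14 mm thick (cradle x), 42 mm wide (y), top 87 mm above the table; it stands mid-way on the blue crossbar (20 mm in x, 122 mm in y, top 33 mm above the table). Thin yellow pointers over the rails at the crossbar's ends lie at this same cradle x. Axes as the cradle's.
- mark: The mark: a red clip on each rail, both at the same cradle x, each 12 mm wide along x, with a red tab beside the rail; 70 to 100 mm from the jaw's home towards the robot, new for each job. Fixed. Origin: on the slide's centre line midway between the clips, mid-red along x, 21 mm above the table; axes as the cradle's. The jaw is at the mark when jaw_grip has the same cradle x as this origin.
- case_center (a point): Centre of the screwdriver-bit case, a closed black box with a green lid, 40 (x) x 80 (y) x 30 (z) mm, about 0.12 kg. It begins lying flat on the cradle's plate (its underside 12 mm above the table), across the moving jaw's way.
- tray: White open parts tray, fixed to the table, 160 (x) x 140 (y) x 30 mm outside, walls 4 mm and floor 4 mm thick, empty, on the left or the right of the cradle. Origin: centre of its underside, on the table.
- tablet: Bystander, to be left alone: white tablet 245 x 170 x 9 mm, screen up. Origin: under its middle, on the table.
- phone: Bystander, to be left alone: black phone 150 x 73 x 9 mm. Origin: under its middle, on the table.
- multimeter: Bystander, to be left alone: yellow multimeter 165 x 82 x 34 mm, x along its length. Origin: under its middle, on the table.
- screwdriver: Bystander, to be left alone: blue-handled screwdriver 170 mm long, lying to the right of the cradle. Origin: under its middle, on the table.
- screw_jar: Bystander, to be left alone: small jar, 52 mm across, 50 mm tall, red cap. Origin: under its middle, on the table.
- mug: Bystander, to be left alone: blue mug 80 mm across, 95 mm tall. Origin: under its middle, on the table.
- keyboard: Bystander, to be left alone: black keyboard 290 x 120 x 20 mm. Origin: under its middle, on the table.
Mind the look-alikes: they are no part of the job. Of the things like the part that bears case_center, leave any that is grey; of the rest the larger one is meant.

How it is judged:
By the outcome, as a careful person would: the job done as asked, in the order asked, and still so for the second after the job is handed in, while the arm keeps its last pose, push and grip.
It also fails if it takes over 51 s, if anything falls off the work surface, if the arm or the gripper's body presses on something with over 40 N, if the wrist force passes 120 N, or if a joint passes its speed limit or range.

## Working session

There is one attempt and no reset: what is moved stays moved. The work goes in short steps, Python scripts to look and compute and a shell command to move; the robot and the scene stay as the last step left them, time stands still between calls to the robot, and variables do not carry over. Pictures are saved under pics/ and viewed, at most 10 in all, crops included, and the job is handed in when it is done.

```bash
mkdir -p pics; python3 - <<'E'
from workcell import telemetry, eyes
import cv2,numpy as np
for n in("top","scene"):
    f=eyes.grab_frame(n); cv2.imwrite(f"pics/{n}0.png",f[...,::-1])
    c=eyes.calibration(n); print(n,np.round(c["camera_matrix"],1).tolist(),np.round(c["world_from_camera"],3).tolist())
s=telemetry.state();print(s["ee_pos"],s["ee_rot"],s["gripper_width"],s["time_s"])
E
```

```text
top [[444.5, 0.0, 312.4], [0.0, 444.5, 234.8], [0.0, 0.0, 1.0]] [[0.019, -0.997, 0.078, 429.237], [-1.0, -0.019, 0.006, -4.81], [-0.004, -0.078, -0.997, 1269.896], [0.0, 0.0, 0.0, 1.0]]
scene [[516.6, 0.0, 316.2], [0.0, 516.6, 240.4], [0.0, 0.0, 1.0]] [[0.739, 0.575, -0.352, 1012.43], [0.674, -0.637, 0.375, -530.408], [-0.009, -0.514, -0.858, 1232.393], [0.0, 0.0, 0.0, 1.0]]
[ 239.38643638 -522.32794859  221.19947019] [-1.79910674e+02 -5.80841342e-06  2.46214345e+01] 91.03974807822667 0.1
```

View pics/top0.png

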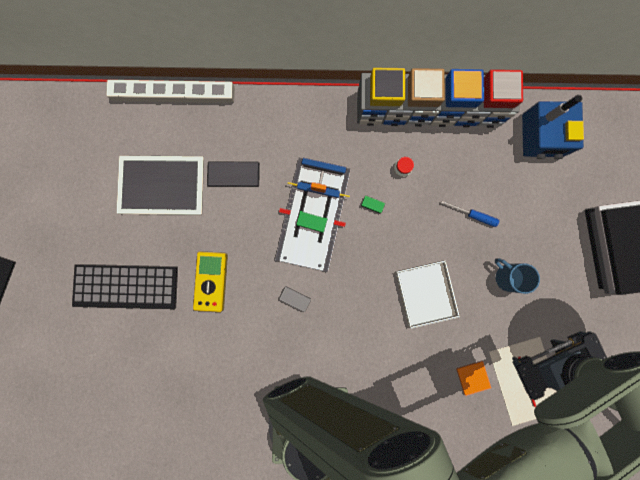

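View pics/scene0.png

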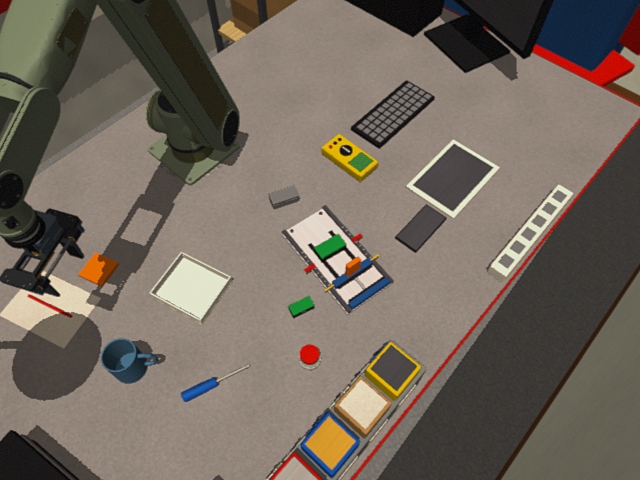

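The top view shows three case-like things: a large green one on the cradle at (312,221), a smaller green one on the table at (373,205), and a grey one at (295,298). The one at (312,221) fits: it is not grey, it is the larger green one, and it lies on the plate. The tray is at (427,294), and the red clips are at (284,212) and (340,224). The scene view agrees, with the case at (329,246), the orange grip at (352,266) and the tray at (192,287).

```bash
cat > h.py <<'E'
import cv2,numpy as np
from workcell import telemetry,eyes
def ray(n,px,z):
    c=eyes.calibration(n);K=np.array(c["camera_matrix"]);T=np.array(c["world_from_camera"])
    d=T[:3,:3]@np.linalg.inv(K)@np.array([px[0],px[1],1.]);o=T[:3,3]
    return (o+d*(z-o[2])/d[2])[:2]
R={"green":((45,100,40),(80,255,255)),"orange":((5,170,100),(18,255,255)),"yellow":((22,150,100),(33,255,255)),
"red":((0,170,100),(4,255,255)),"white":((0,0,190),(180,50,255)),"blue":((100,120,50),(120,255,200))}
def blobs(f,col,box,amin=4):
    h=cv2.cvtColor(f,cv2.COLOR_RGB2HSV);m=cv2.inRange(h,*[np.array(v) for v in R[col]])
    if col=="red": m|=cv2.inRange(h,np.array((175,170,100)),np.array((180,255,255)))
    k=np.zeros_like(m);x0,y0,x1,y1=box;k[y0:y1,x0:x1]=m[y0:y1,x0:x1]
    cs,_=cv2.findContours(k,cv2.RETR_EXTERNAL,cv2.CHAIN_APPROX_NONE);out=[]
    n,l,st,ce=cv2.connectedComponentsWithStats(k)
    for i in range(1,n):
        if st[i,4]>=amin:
            pts=np.argwhere(l==i)[:,::-1].astype(np.float32)
            out.append((int(st[i,4]),ce[i],cv2.minAreaRect(pts)))
    return sorted(out,key=lambda b:-b[0])
E
python3 - <<'E'
from h import *
BX={"top":(265,145,465,335),"scene":(145,195,400,325)}
Z={"green":42,"orange":87,"yellow":25,"red":22,"white":30,"blue":32}
for n in BX:
    f=cv2.cvtColor(cv2.imread(f"pics/{n}0.png"),cv2.COLOR_BGR2RGB)
    for col in Z:
        for a,c,r in blobs(f,col,BX[n],5)[:6]:
            w=ray(n,c,Z[col]);q=np.array([ray(n,p,Z[col]) for p in cv2.boxPoints(r)])
            e=[q[1]-q[0],q[2]-q[1]];e=max(e,key=np.linalg.norm)
            print(n,col,a,c.round(1),"w",w.round(1),"rectc",q.mean(0).round(1),"sides",[round(float(np.linalg.norm(q[i+1]-q[i])),1) for i in(0,1)],"longdir",round(float(np.degrees(np.arctan2(e[1],e[0]))),1))
a=cv2.imread("pics/top0.png")[145:315,265:395];cv2.imwrite("pics/c1.png",cv2.resize(a,None,fx=3.5,fy=3.5,interpolation=cv2.INTER_CUBIC))
E
```

```text
top green 403 [311.3 221.5] w [561.6   5.8] rectc [562.3   5.9] sides [42.6, 78.4] longdir -105.0
top green 234 [372.7 204.1] w [ 613.7 -164.2] rectc [ 613.5 -164. ] sides [30.9, 59.3] longdir -111.0
top orange 75 [318.1 186.1] w [652.8 -11.1] rectc [653. -11.] sides [13.5, 39.8] longdir -102.1
top yellow 17 [292.5 183.7] w [670.2  61.2] rectc [670.1  62.8] sides [6.1, 23.8] longdir -98.5
top yellow 17 [344.  194.9] w [640.8 -85.1] rectc [640.8 -86.5] sides [4.7, 26.0] longdir -98.5
top red 206 [404.9 164.8] w [ 731.3 -257.4] rectc [ 731.4 -257. ] sides [45.0, 42.3] longdir -43.9
top red 41 [338.7 223.1] w [560.8 -71.5] rectc [561.3 -72.6] sides [11.7, 29.3] longdir -100.3
top red 39 [284.5 211. ] w [592.2  82.3] rectc [592.2  83.3] sides [10.3, 28.9] longdir -98.5
top white 2444 [425.2 293.2] w [ 369.6 -313.1] rectc [ 371.8 -320.1] sides [140.7, 152.3] longdir -166.9
top white 1954 [306.8 238.7] w [514.3  17.5] rectc [542.1  11.7] sides [206.8, 124.7] longdir -11.4
top white 351 [315.2 205.4] w [608.7  -4.1] rectc [610.9  -3.2] sides [56.0, 55.6] longdir -11.3
top white 249 [332.3 1
[... 1241 characters left out ...]
72.0
scene white 2569 [191.2 287. ] w [ 373.9 -324.7] rectc [ 363.5 -321.2] sides [146.9, 182.1] longdir 12.3
scene white 1593 [319.4 237.7] w [519.4   7.4] rectc [542.9   6.7] sides [130.2, 216.2] longdir -13.7
scene white 313 [339.2 262.1] w [609.1 -13.2] rectc [610.7 -10. ] sides [55.9, 58.3] longdir -12.1
scene white 292 [349.5 290.4] w [682.8 -57.9] rectc [681.  -56.3] sides [57.0, 48.3] longdir 83.8
scene white 267 [369.5 276.7] w [696.1   6.9] rectc [696.    7.3] sides [58.8, 37.1] longdir 80.0
scene blue 359 [368.6 292.3] w [723. -30.] rectc [723.4 -28.7] sides [127.8, 21.3] longdir 78.4
scene blue 210 [351.1 273.2] w [654.5 -18.4] rectc [652.9 -13.7] sides [123.2, 23.3] longdir 79.7
```

View pics/c1.png

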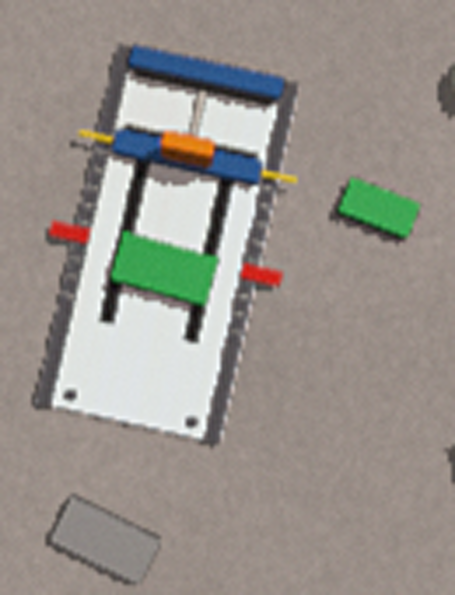

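The crop confirms it: the big green lid is on the plate, lying across the slide below the blue crossbar, while the smaller green and the grey one are on the table beside it. Targets:
- Case at about (562, 3.5), closing direction about -14° (tool yaw about 76°).
- Tray centre at about (367, -321).
- Jaw travel of about 80 mm.

```bash
python3 -m crank '[{"dx":0.033,"dy":0.054,"yaw":0.86},{"dx":0.033,"dy":0.054,"yaw":0.86},{"dx":0.033,"dy":0.054,"yaw":0.86},{"dx":0.033,"dy":0.054,"yaw":0.86},{"dx":0.033,"dy":0.054,"yaw":0.86},{"dx":0.033,"dy":0.054,"yaw":0.86},{"dx":0.033,"dy":0.054,"yaw":0.86},{"dx":0.033,"dy":0.054,"yaw":0.86},{"dx":0.033,"dy":0.054,"yaw":0.86},{"dx":0.033,"dy":0.054,"yaw":0.86}]' 0.75 25; python3 -m crank '[{"dx":0}]'
```

```text
validation failed for argument at $[0]...
validation failed for argument at $[0]...
```

```bash
python3 -m crank '[{"dx":0,"dy":0,"dz":0,"yaw":0}]' 0.75 25; python3 -m crank '[{"dx":0.033,"dy":0.054,"dz":0,"yaw":0.86}]'
```

```text
time_s: 0.22
ee_pos: [239.5, -522.5, 221.5]
ee_rot: [-179.9, -0.0, 24.6]
force: [0.3, -0.3, 0.5]
gripper_width: 84.2
gripper_force: 0.0
time_s: 0.35
ee_pos: [265.5, -481.0, 221.4]
ee_rot: [180.0, 0.0, 28.8]
force: [1.4, 0.9, 0.6]
gripper_width: 73.8
gripper_force: 0.0
```

```bash
python3 -m crank '[{"dx":0.037,"dy":0.06,"dz":0,"yaw":0.94},{"dx":0.037,"dy":0.06,"dz":0,"yaw":0.94},{"dx":0.037,"dy":0.06,"dz":0,"yaw":0.94},{"dx":0.037,"dy":0.06,"dz":0,"yaw":0.94},{"dx":0.037,"dy":0.06,"dz":0,"yaw":0.94},{"dx":0.037,"dy":0.06,"dz":0,"yaw":0.94},{"dx":0.037,"dy":0.06,"dz":0,"yaw":0.94},{"dx":0.037,"dy":0.06,"dz":0,"yaw":0.94},{"dx":0.037,"dy":0.06,"dz":0,"yaw":0.94},{"dx":0.037,"dy":0.06,"dz":0,"yaw":0.94}]';  python3 -m crank '[{"dx":0,"dy":0,"dz":0,"yaw":0},{"dx":0,"dy":0,"dz":0,"yaw":0}]'
```

```text
time_s: 1.6
ee_pos: [562.7, 2.2, 222.0]
ee_rot: [180.0, 0.0, 76.1]
force: [0.4, -0.1, 0.0]
gripper_width: 68.6
gripper_force: 0.0
time_s: 1.85
ee_pos: [561.5, 0.3, 221.6]
ee_rot: [-179.9, 0.0, 75.9]
force: [0.1, -0.0, 0.2]
gripper_width: 68.8
gripper_force: 0.0
```

```bash
python3 -m crank '[{"dx":0.001,"dy":0.004,"dz":-0.06,"yaw":0},{"dx":0,"dy":0,"dz":-0.06,"yaw":0},{"dx":0,"dy":0,"dz":-0.05,"yaw":0},{"dx":0,"dy":0,"dz":-0.03,"yaw":0},{"dx":0,"dy":0,"dz":-0.02,"yaw":0},{"dx":0,"dy":0,"dz":-0.015,"yaw":0},{"dx":0,"dy":0,"dz":-0.01,"yaw":0},{"dx":0,"dy":0,"dz":0,"yaw":0},{"dx":0,"dy":0,"dz":0,"yaw":0}]' && python3 -m crank '[{"dx":0,"dy":0,"dz":0,"yaw":0},{"dx":0,"dy":0,"dz":0,"yaw":0},{"dx":0,"dy":0,"dz":0,"yaw":0},{"dx":0,"dy":0,"dz":0,"yaw":0},{"dx":0,"dy":0,"dz":0,"yaw":0}]' 0.3 20
```

```text
time_s: 2.98
ee_pos: [563.3, 3.7, 26.6]
ee_rot: [179.9, -0.0, 75.9]
force: [0.5, 0.2, 0.5]
gripper_width: 68.4
gripper_force: 0.0
time_s: 3.6
ee_pos: [562.6, 3.7, 26.1]
ee_rot: [-180.0, 0.0, 75.9]
force: [-1.4, 0.0, 1.8]
gripper_width: 40.3
gripper_force: 20.0
```

```bash
python3 -m crank '[{"dx":0,"dy":0,"dz":0.02,"yaw":0},{"dx":0,"dy":0,"dz":0.05,"yaw":0},{"dx":0,"dy":0,"dz":0.06,"yaw":0},{"dx":0,"dy":0,"dz":0.03,"yaw":0}]' && python3 -m crank '[{"dx":-0.02,"dy":-0.03,"dz":0,"yaw":0},{"dx":-0.03,"dy":-0.05,"dz":0,"yaw":0.6},{"dx":-0.035,"dy":-0.06,"dz":0,"yaw":0.8},{"dx":-0.035,"dy":-0.06,"dz":0,"yaw":0.8},{"dx":-0.035,"dy":-0.06,"dz":0,"yaw":0.8},{"dx":-0.035,"dy":-0.06,"dz":0,"yaw":0.8},{"dx":-0.035,"dy":-0.056,"dz":0,"yaw":0.6},{"dx":-0.02,"dy":-0.03,"dz":0,"yaw":0},{"dx":0,"dy":0,"dz":0,"yaw":0},{"dx":0,"dy":0,"dz":0,"yaw":0}]'; python3 - <<'E'
from h import *
cv2.imwrite("pics/s2.png",eyes.grab_frame("scene")[...,::-1][170:400,80:420])
E
```

```text
time_s: 4.1
ee_pos: [564.2, 3.6, 157.7]
ee_rot: [179.7, -0.1, 75.9]
force: [0.2, -0.6, -2.0]
gripper_width: 39.9
gripper_force: 20.0
time_s: 5.35
ee_pos: [367.1, -320.7, 154.4]
ee_rot: [180.0, 0.0, 97.9]
force: [-0.3, 0.3, -1.7]
gripper_width: 39.9
gripper_force: 20.0
```

View pics/s2.png

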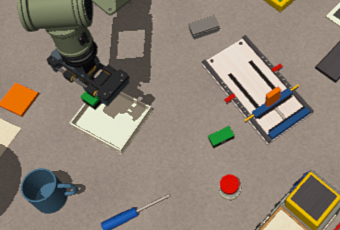

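The case is held above the tray (green at about (90,98) in the crop). The TCP must reach about 18 mm for the case to rest on the tray floor.

```bash
python3 -m crank '[{"dx":0,"dy":0,"dz":-0.05,"yaw":0},{"dx":0,"dy":0,"dz":-0.05,"yaw":0},{"dx":0,"dy":0,"dz":-0.03,"yaw":0},{"dx":0,"dy":0,"dz":-0.02,"yaw":0},{"dx":0,"dy":0,"dz":-0.01,"yaw":0},{"dx":0,"dy":0,"dz":-0.006,"yaw":0},{"dx":0,"dy":0,"dz":0,"yaw":0},{"dx":0,"dy":0,"dz":0,"yaw":0}]'; python3 -m crank '[{"dx":0,"dy":0,"dz":-0.002,"yaw":0},{"dx":0,"dy":0,"dz":-0.001,"yaw":0},{"dx":0,"dy":0,"dz":0,"yaw":0},{"dx":0,"dy":0,"dz":0,"yaw":0}]'
```

```text
time_s: 6.4
ee_pos: [367.2, -321.4, 21.8]
ee_rot: [179.9, 0.1, 97.9]
force: [-0.4, 0.1, -1.2]
gripper_width: 39.8
gripper_force: 20.0
time_s: 6.9
ee_pos: [366.8, -321.2, 18.8]
ee_rot: [180.0, 0.0, 97.9]
force: [-0.2, 0.0, -1.4]
gripper_width: 39.9
gripper_force: 20.0
```

```bash
python3 -m crank '[{"dx":0,"dy":0,"dz":-0.001,"yaw":0},{"dx":0,"dy":0,"dz":0,"yaw":0},{"dx":0,"dy":0,"dz":0,"yaw":0}]'
```

```text
time_s: 7.28
ee_pos: [366.9, -321.2, 18.1]
ee_rot: [180.0, 0.0, 97.9]
force: [0.8, 0.2, 0.6]
gripper_width: 39.9
gripper_force: 20.0
```

Contact is felt (fz went from -1.4 to +0.6), so I release, lift and check.

```bash
python3 -m crank '[{"dx":0,"dy":0,"dz":0,"yaw":0},{"dx":0,"dy":0,"dz":0,"yaw":0},{"dx":0,"dy":0,"dz":0,"yaw":0},{"dx":0,"dy":0,"dz":0.01,"yaw":0},{"dx":0,"dy":0,"dz":0.045,"yaw":0},{"dx":0,"dy":0,"dz":0.06,"yaw":0},{"dx":0,"dy":0,"dz":0.06,"yaw":0}]' 0.65; python3 -m crank '[{"dx":0.02,"dy":0.021,"dz":0,"yaw":0},{"dx":0.045,"dy":0.05,"dz":0,"yaw":-0.8},{"dx":0.05,"dy":0.055,"dz":0,"yaw":-0.8},{"dx":0.05,"dy":0.055,"dz":0,"yaw":-0.8},{"dx":0.05,"dy":0.055,"dz":0,"yaw":-0.8},{"dx":0.05,"dy":0.055,"dz":0,"yaw":-0.66},{"dx":0.05,"dy":0.055,"dz":0,"yaw":0},{"dx":0.04,"dy":0.04,"dz":0,"yaw":0},{"dx":0,"dy":0,"dz":0,"yaw":0},{"dx":0,"dy":0,"dz":0,"yaw":0}]'; python3 - <<'E'
from h import *
f=eyes.grab_frame("top");cv2.imwrite("pics/t3.png",cv2.resize(f[...,::-1][140:340,260:470],None,fx=2.7,fy=2.7))
E
```

```text
time_s: 8.15
ee_pos: [366.7, -321.0, 159.9]
ee_rot: [180.0, 0.0, 97.9]
force: [0.9, -0.1, -0.7]
gripper_width: 59.4
gripper_force: 0.0
time_s: 9.4
ee_pos: [650.1, -12.6, 158.0]
ee_rot: [-179.9, 0.0, 78.6]
force: [-0.0, 0.6, -0.3]
gripper_width: 59.3
gripper_force: 0.0
```

View pics/t3.png

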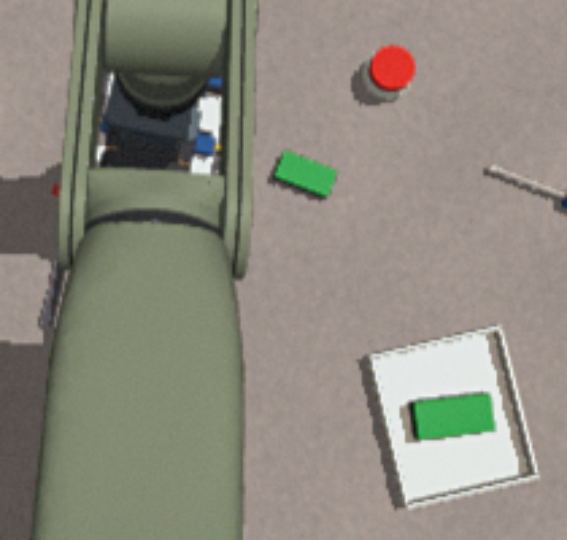

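The case lies flat in the tray, at about (453,416) in the crop, and the fingers stand over the grip. Next I descend and close on it.

```bash
python3 -m crank '[{"dx":0.004,"dy":0.001,"dz":-0.04,"yaw":0},{"dx":0,"dy":0,"dz":-0.04,"yaw":0},{"dx":0,"dy":0,"dz":-0.025,"yaw":0},{"dx":0,"dy":0,"dz":-0.015,"yaw":0},{"dx":0,"dy":0,"dz":-0.005,"yaw":0},{"dx":0,"dy":0,"dz":0,"yaw":0},{"dx":0,"dy":0,"dz":0,"yaw":0}]' && python3 -m crank '[{"dx":0,"dy":0,"dz":0,"yaw":0},{"dx":0,"dy":0,"dz":0,"yaw":0},{"dx":0,"dy":0,"dz":0,"yaw":0},{"dx":0,"dy":0,"dz":0,"yaw":0},{"dx":0,"dy":0,"dz":0,"yaw":0},{"dx":0,"dy":0,"dz":0,"yaw":0}]' 0 50
```

```text
time_s: 10.32
ee_pos: [654.6, -11.6, 59.0]
ee_rot: [179.9, -0.0, 78.6]
force: [0.5, -0.3, -0.3]
gripper_width: 59.3
gripper_force: 0.0
time_s: 11.08
ee_pos: [654.0, -11.5, 57.9]
ee_rot: [-180.0, -0.0, 78.6]
force: [-0.2, 0.8, 0.3]
gripper_width: 14.0
gripper_force: 50.0
```

```bash
python3 -m crank '[{"dx":-0.01,"dy":0.002,"dz":0,"yaw":0},{"dx":-0.015,"dy":0.003,"dz":0,"yaw":0},{"dx":-0.02,"dy":0.004,"dz":0,"yaw":0},{"dx":-0.02,"dy":0.004,"dz":0,"yaw":0},{"dx":-0.015,"dy":0.003,"dz":0,"yaw":0},{"dx":-0.01,"dy":0.002,"dz":0,"yaw":0},{"dx":0,"dy":0,"dz":0,"yaw":0},{"dx":0,"dy":0,"dz":0,"yaw":0}]'; python3 - <<'E'
from h import *
f={n:eyes.grab_frame(n) for n in("scene","top")}
u=np.array([.980,-.198])
for n,b in(("scene",(290,225,400,300)),("top",(265,160,360,260))):
    for col,z in(("yellow",25),("red",22)):
        for a,c,r in blobs(f[n],col,b,3): w=ray(n,c,z);print(n,col,a,c.round(1),w.round(1),"along",(u@w).round(1))
cv2.imwrite("pics/s4.png",cv2.resize(f["scene"][...,::-1][195:325,270:410],None,fx=4,fy=4,interpolation=cv2.INTER_CUBIC))
E
```

```text
time_s: 12.08
ee_pos: [584.3, 2.8, 57.9]
ee_rot: [179.7, -0.1, 78.6]
force: [9.8, -0.6, -7.0]
gripper_width: 14.0
gripper_force: 50.0
scene yellow 12 [312.7 268. ] [567.1 -71.6] along 569.9
scene red 24 [308.7 267.3] [556.8 -76.1] along 560.7
scene red 9 [353.7 237.9] [586.3  73.5] along 560.0
scene red 4 [360.  234.5] [592.2  93.5] along 561.8
top red 6 [343.5 224. ] [558.5 -85. ] along 564.1
```

View pics/s4.png

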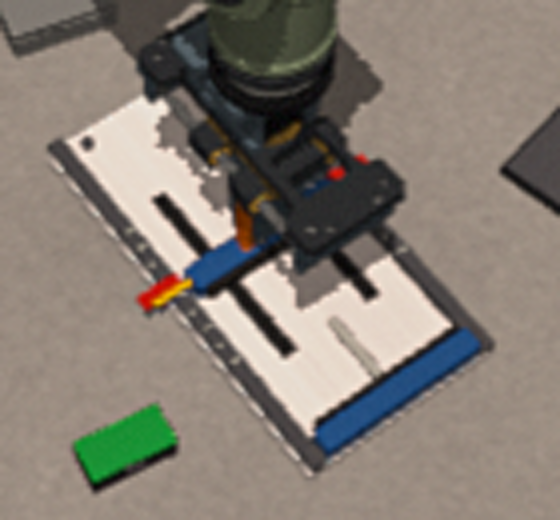

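The pointer at (172,292) in the crop now stands on the far part of the red clip at (160,294). With the pointer height solved from the two views (about 31 mm), the full travel is about 79.8 mm. The TCP says 71.1 mm is done and the picture gives the same remainder, about 8.6 mm.

```bash
python3 -m crank '[{"dx":-0.005,"dy":0.001,"dz":0,"yaw":0},{"dx":-0.0055,"dy":0.001,"dz":0,"yaw":0},{"dx":0,"dy":0,"dz":0,"yaw":0},{"dx":0,"dy":0,"dz":0,"yaw":0},{"dx":0,"dy":0,"dz":0,"yaw":0}]'; python3 - <<'E'
from h import *
u=np.array([.980,-.198])
f={n:eyes.grab_frame(n) for n in("scene","top")}
for n,b in(("scene",(290,225,400,300)),("top",(265,160,360,260))):
    for col,z in(("yellow",31),("red",22)):
        for a,c,r in blobs(f[n],col,b,3): w=ray(n,c,z);print(n,col,a,c.round(1),w.round(1),"along",(u@w).round(1))
P=[telemetry.state()["ee_pos"] for _ in range(1)];print(P)
cv2.imwrite("pics/s5.png",cv2.resize(f["scene"][...,::-1][225:300,280:380],None,fx=6,fy=6,interpolation=cv2.INTER_CUBIC))
E
```

```text
time_s: 12.8
ee_pos: [576.3, 4.5, 58.0]
ee_rot: [179.7, -0.1, 78.6]
force: [10.1, 0.3, -6.4]
gripper_width: 14.2
gripper_force: 50.0
scene yellow 10 [310.7 265.8] [561.1 -72.5] along 564.2
scene red 20 [309.4 269. ] [561.5 -78.5] along 565.8
top red 5 [343.4 224.4] [557.3 -84.7] along 563.0
[array([576.27414214,   4.46052424,  57.95725311])]
```

View pics/s5.png

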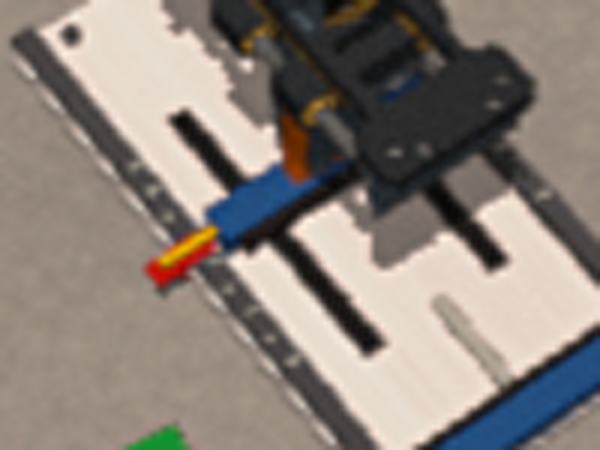

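The yellow pointer, from (165,262) to (215,232) in the crop, lies over the red clip. At its own height it is 564.2 mm along the slide against 563.3 for the clip, and the 10 N pull matches the spring at about 80 mm. I hand in while holding.

```bash
python3 -c "
from workcell import ticket,telemetry
print(ticket.job_done())"
```

```text
the job is handed in; nothing more can be done
None
```

I set the bit case flat in the white tray, then pulled the jaw about 79 mm to the red clips (within about 1 mm by camera) and handed the job in with the gripper still holding it there.

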